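# Stack and press a snap back onto a watch case

### The job

Close the open watch in the press bed: seat the large lower die by its foot in the bed's round socket, set the watch face down (as it lies) with its bezel in the die's cup, put the snap back into the open case, and set the large pusher, cup down, over the back. Then press down firmly on the pusher until the back is fully home, with no gap left between its flange and the case, and leave the stack standing. The smaller die and the smaller pusher are for another watch: leave them where they lie.

Things in the scene. Friction and masses are not known exactly. Their poses are not given: they have to be found in the camera images.
- bed_seat (a point): Press bed, fixed: a bright round steel flange 96 mm across and 6 mm thick with four dark screws and a raised boss 64 mm across, 16 mm high in all. In the boss is a round socket 36 mm across and 10 mm deep. This point is the centre of the socket's mouth, 16 mm above the table; z up.
- die_c (a point): Large lower die, loose, dark grey plastic, 24 mm high: a foot 30 mm across and 8 mm long on which it stands, then a body 48 mm across and 16 mm high, whose shoulder rests on the bed's boss when the foot is in the socket. In its top is a cup 42 mm across, 2.5 mm deep. Point: on its axis, 12 mm above its underside; z up.
- watch_c (a point): Open watch case, loose, steel, face down, gilt movement in view, 12 mm high: bezel 38 mm across in the lowest 3 mm, body 44 mm. Flat lug ends at its own +y and -y, 24 mm wide, 50 mm apart, 3 to 10 mm up: grasp there. Crown at +x. Mouth 36 mm; black seal 1.5 mm below the rim, yields 2.5 mm under about 8 N and stays down. Point: on axis, 6 mm above underside; z up.
- back_c (a point): Snap back, loose, steel disc 8 mm thick: below, a spigot 32 mm across and 4 mm long on which it lies; above, a flange 38 mm across, bevelled on top. Put into the case it rests on the seal, flange 2.5 mm above the case's rim; pressed home the flange lies on the rim. Point: on its axis, 4 mm above its underside; z up.
- pusher_c (a point): Large pusher (upper die), loose, dark grey plastic, 28 mm high, standing cup down: body 48 mm across and 12 mm high, with a cup 43 mm across and 2.5 mm deep underneath that goes over the back's flange; above it a round stem 24 mm across and 16 mm high to hold and press on. Point: on its axis, 14 mm above its underside; z up.
- small_die_c (a point): Small lower die, loose, dark grey plastic, 24 mm high, same foot but body only 36 mm across with a cup 28 mm across; not for this watch. Point: on its axis, 12 mm above its underside.
- small_pusher_c (a point): Small pusher, loose, dark grey plastic, 28 mm high, body only 34 mm across and stem 18 mm across; not for this watch. Point: on its axis, 14 mm above its underside.
Not all that is in view belongs to the job. What is shaped like the part that bears pusher_c but blue, red or yellow is not meant.

How it is judged (in metres and radians):
At the end, for the whole second after the job is handed in: Large die in the bed's socket (centres within 4.5 mm), watch in its cup (3.5 mm), back in the case (3.5 mm) with at most 1.2 mm of gap, large pusher over it (4.5 mm); each within 2 mm of its seated height, level, released, at rest. Small die and small pusher within 30 mm of their start (horizontal distance between die_c and bed_seat below 0.0045 m and z of die_c in the frame of bed_seat between 0.002 and 0.006 m and angle between each of die_c, watch_c, back_c's own z axis and vertical below 0.06 rad and horizontal distance between watch_c and die_c below 0.0035 m and z of watch_c in the frame of die_c between 0.0135 and 0.0175 m and horizontal distance between back_c and watch_c below 0.0035 m and z of back_c in the frame of watch_c between 0.004 and 0.0072 m and horizontal distance between pusher_c and back_c below 0.0045 m and z of pusher_c in the frame of back_c between 0.0135 and 0.0175 m and angle between pusher_c's own z axis and vertical below 0.08 rad and linear speed of each of die, watch, back, pusher below 0.02 m/s and distance of each of small_die_c, small_pusher_c from where it was at the start of the episode below 0.03 m); the robot touches nothing.
It also fails if it takes over 112 s, if anything falls off the work surface, if the arm or the gripper's body presses on something with over 40 N, if the wrist force passes 120 N, or if a joint passes its speed limit or range.

### The arm

A 6-joint arm with a two-finger parallel gripper is mounted at the origin on a cart in front of the work surface, level with it; the furniture and walls round the work are solid. World frame = base frame: x ahead of the robot, y to its left, z up, the work surface at z = 0. Lengths are in mm, angles in rad, forces in N, time in s.
With the tool pointing down it reaches from about 350 to 975 mm from the base axis. Payload 7.1 kg.
Tool frame: the origin (TCP) lies at the very end of the fingers, on their centre line; the grasp point (between the pads) lies 19 mm behind it; z points along the fingers, y is the line along which they close (so a half turn about z gives the same grasp; the last joint's range is limited). The gripper opens to 88 mm and grips with 3 to 60 N. Pads are 20 mm wide; open, the fingers measure 115 mm over their backs; the gripper's body (75 mm by 178 mm) begins 61 mm behind the grasp point.
Start: joints at [1.159, 0.423, 1.63, -0, 1.089, -0.019], TCP at [239.203, 577.396, 222.675] pointing down, gripper open.
Joint ranges: [-3, 3], [-0.9, 2.11], [0.09, 2.58], [-1.31, 4.45], [0.11, 2.69], [-2.54, 2.54]. Speed limits (rad/s): [2.39, 2.39, 3.01, 3.14, 3.14, 3.14].

### API

Orientations are given as a rotation vector (axis times angle).
In Python, from workcell import ctrl gives the robot as it stands. The module is installed in compiled form; this text tells all that it offers.
- The arm moves only by the shell command python3 -m inch 'ROWS'. ROWS is JSON, a list of rows, each a list of 7 numbers: the shift along the tool's x, y, z scaled (see below), then the turn, a rotation vector about the tool's x, y, z scaled (see below), then the closure, from -1 (fully open) to 1 (shut). In form: [[tx, ty, tz, wx, wy, wz, hand], ...]. A call has 1 to 10 rows; each row is the pose to reach, as a shift and turn from the pose commanded when the call began, along the tool's axes at that moment; what a row does not reach only later rows make up. The controller multiplies each number of a shift by 0.15 m and each number of a turn by pi/4 rad. A row lasts 1/8 s, in which the tool goes at most 62.5 mm and 10.7 degrees, less where a joint would pass 70% of its speed; a pose out of reach is approached as far as the arm can. A call with a number of a shift or a turn outside -1 to 1 is refused whole. A call with a gripper value outside its range is refused whole. The fingers move at their own pace and stop on an object; the grip force is fixed at half the most. Time passes only in rows, so rows that repeat a pose let the fingers close. It gives the time, the measured TCP pose, the force, the opening and the grip force at its end, in the units of the state.
- ctrl.get_obs(): the state, without advancing time (a new reading comes with each control period).
- ctrl.get_image(name): name is "scene" or "top" or "wrist"; returns the picture (400x640x3 uint8, red, green, blue); there is no depth.
- ctrl.camera_params(name): a dict with "vfov" (degrees; the focal length in pixels is half the picture's height over the tangent of half this angle, whatever the lens; pixels are square), "cx", "cy" (the principal point, pixels), "eye" and "attitude" of the camera in the world; the wrist camera has in their place "tool_from_camera" (4x4, takes a point from camera to tool coordinates, whose origin is the TCP and whose axes are the flange's). Camera axes: x right, y up, looking along -z (the intrinsics and any distortion apply to the point x, -y, -z); pixel columns grow to the right and rows downward; lengths in mm; the calibration is good to about 2 mm. A picture is of the moment at which its call begins: read the wrist's pose just before it. camera_params takes no time and is no camera call.
- ctrl.close_job(): hands the job in; it is judged then, once.
The state is a dict: "t": time; "qpos": joint angles; "qvel": joint speeds; "joint_torque": joint torques, N m; "ee_pos": TCP position; "orientation": TCP orientation; "ft_force": force on the tool from outside, world axes, zero at the start; "moment": the same for the moment, N m; "width": finger opening in mm; "grasp_force": force on a finger pad.
Only numpy, scipy, OpenCV 4.12 (cv2) and the standard library are available. Lean on these libraries where they do the work, as an engineer would, in place of code of your own. Each camera call takes 0.05 s, during which the arm holds its last target. There are 200 camera calls.

## Working session

There is one attempt and no reset: what is moved stays moved. The work goes in short steps, Python scripts to look and compute and a shell command to move; the robot and the scene stay as the last step left them, time stands still between calls to the robot, and variables do not carry over. Pictures are saved under pics/ and viewed, at most 14 in all, crops included, and the job is handed in when it is done.

```bash
mkdir -p pics; python3 - <<'E'
from workcell import ctrl
import cv2
for n in("top","scene"):
    print(n,ctrl.camera_params(n)); cv2.imwrite(f"pics/{n}0.png",ctrl.get_image(n)[:,:,::-1])
print(ctrl.camera_params("wrist")); print(ctrl.get_obs())
E
```

```text
top {'vfov': 55.96953254946025, 'cx': 312.29586158217205, 'cy': 205.60168279499254, 'eye': array([ 511.03352675,   41.05651357, 1029.4965988 ]), 'attitude': array([ 0.09979884, -0.06076996, -1.60078023])}
scene {'vfov': 44.27253113296803, 'cx': 308.22335173720086, 'cy': 199.3944767046568, 'eye': array([-133.30539622, -699.54169533,  717.97190838]), 'attitude': array([ 0.95206638, -0.40278919, -0.7235406 ])}
{'vfov': 58.530042741039914, 'cx': 318.72300381723784, 'cy': 203.25837617868513, 'tool_from_camera': array([[ 5.60935252e-04,  9.64310001e-01,  2.64775202e-01,
         7.11115073e+01],
       [ 9.99998769e-01, -9.28887847e-04,  1.26447370e-03,
        -5.34170920e-01],
       [ 1.46529110e-03,  2.64774167e-01, -9.64309335e-01,
        -1.62287761e+02],
       [ 0.00000000e+00,  0.00000000e+00,  0.00000000e+00,
         1.00000000e+00]])}
{'t': 0.1, 'qpos': array([ 1.15897337e+00,  4.23769524e-01,  1.63058999e+00,  2.86062754e-06,
        1.08859838e+00, -1.89959426e-02]), 'qvel': array([ 0.00032997, -0.00317425, -0.00025388, -0.00073557,  0.00123669,
        0.000965  ]), 'joint_torque': array([ 1.15536503e-03, -5.45619249e+01, -2.74323481e+01,  6.45902054e-02,
        1.87641842e-02, -1.40732413e-05]), 'ee_pos': array([239.02710705, 576.95403055, 221.98551145]), 'orientation': array([-6.13035895e-01, -3.08089890e+00,  2.09389417e-03]), 'ft_force': array([ 0.1613635 , -0.2120533 , -0.19883878]), 'moment': array([0.02245094, 0.0373741 , 0.00211802]), 'grasp_force': 0.0, 'width': 87.92443100706534}
```

View pics/top0.png

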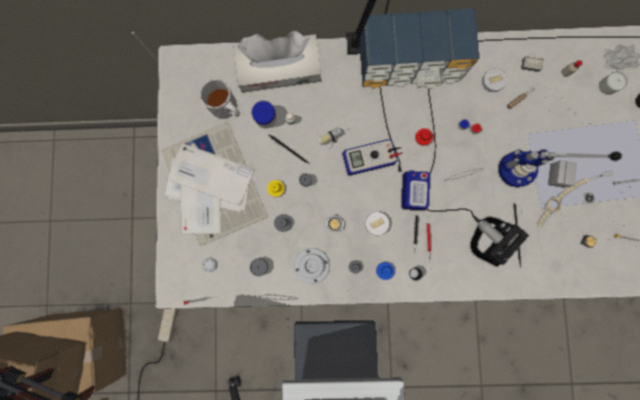

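View pics/scene0.png

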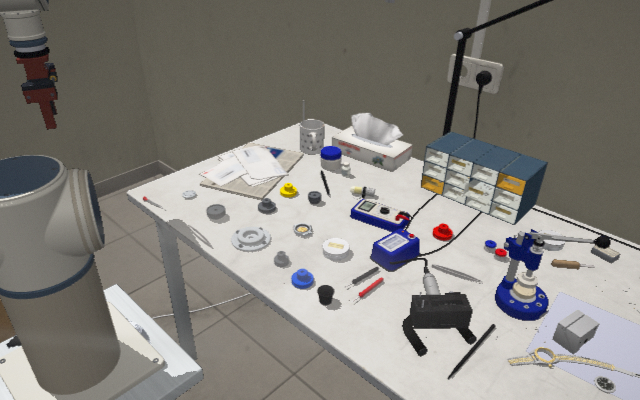

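```bash
cat > h.py <<'E'
import numpy as np, cv2
from scipy.spatial.transform import Rotation as R
from workcell import ctrl
def ray(n,u,v,ee=None,ori=None):
    p=ctrl.camera_params(n); f=200/np.tan(np.radians(p['vfov'])/2)
    d=np.array([(u-p['cx'])/f,-(v-p['cy'])/f,-1])
    if n=='wrist':
        T=p['tool_from_camera'];Rt=R.from_rotvec(ori).as_matrix()
        return Rt@T[:3,3]+ee, Rt@T[:3,:3]@d
    return p['eye'],R.from_rotvec(p['attitude']).as_matrix()@d
def at(n,u,v,z,ee=None,ori=None):
    e,d=ray(n,u,v,ee,ori); return (e+d*(z-e[2])/d[2]).round(1)
def shift(target,tcp,ori):
    "shift in tool axes, scaled units"
    return (R.from_rotvec(ori).as_matrix().T@(np.array(target)-tcp)/150).round(4)
E
python3 - <<'E'
from h import *
a=cv2.imread("pics/top0.png")[160:285,190:400]; cv2.imwrite("pics/c1.png",cv2.resize(a,None,fx=3.8,fy=3.8,interpolation=cv2.INTER_CUBIC))
b=cv2.imread("pics/scene0.png")[165:315,170:370]; cv2.imwrite("pics/c2.png",cv2.resize(b,None,fx=4,fy=4,interpolation=cv2.INTER_CUBIC))
for n,u,v,z in [("bed",312,266,16),("a",260,266,24),("b",283,222,28),("c",307,180,24),("d",355,267,24),("watch",336,223,12),("back",209,264,8)]: print(n,at("top",u,v,z))
E
```

```text
bed [453.3  70.3  16. ]
a [457.7 208.   24. ]
b [572.3 143.8  28. ]
c [684.2  76.6  24. ]
d [447.9 -43.2  24. ]
watch [566.    2.1  12. ]
back [466.2 349.    8. ]
```

View pics/c1.png

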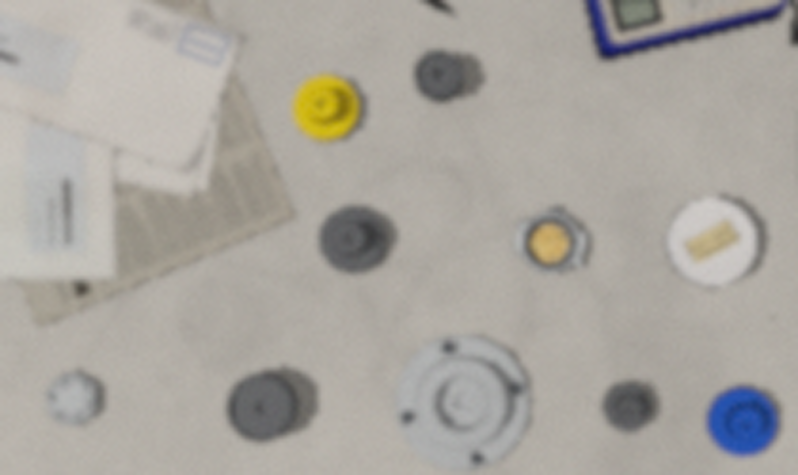

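View pics/c2.png

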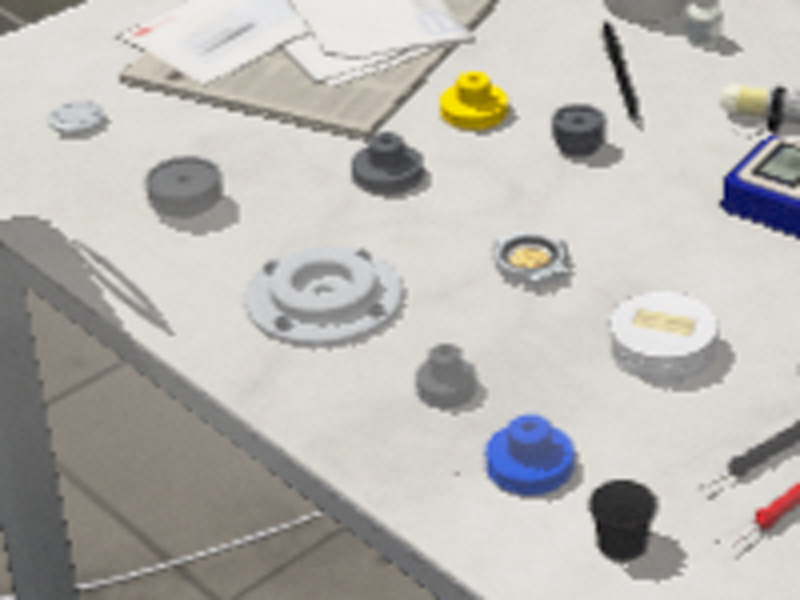

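c1: the large die is at (263,406), the large pusher at (352,239), the watch at (550,242), the back at (76,397) and the bed at (465,402). The small die is at (440,76) and the small pusher at (630,405). First I move towards the die and turn the tool square with the world.

```bash
python3 -m inch '[[-0.3,-0.25,0,0,0,0.2,-1],[-0.6,-0.5,0,0,0,0.4,-1],[-0.9,-0.75,-0.0,0,0,0.6,-1],[-0.95,-0.75,0,0,0,0.75,-1],[-0.95,-0.75,0,0,0,0.75,-1]]'; python3 -c "
from h import *
o=ctrl.get_obs();print(o['ee_pos'],o['orientation'],shift([458,208,110],o['ee_pos'],o['orientation']))
print(R.from_rotvec(o['orientation']).as_matrix())"
```

```text
t: 0.72
ee_pos: [328.3, 418.3, 222.6]
orientation: [-1.482, -2.77, 0.0]
ft_force: [-0.2, 0.3, 0.1]
width: 87.9
grasp_force: 0.0
[328.31155247 418.31795087 222.64622444] [-1.48200008e+00 -2.76995289e+00  8.91982028e-05] [-1.6463 -0.0587  0.7509]
[[-5.54902741e-01  8.31915221e-01 -1.16768003e-04]
 [ 8.31915227e-01  5.54902744e-01 -1.93007489e-06]
 [ 6.31892263e-05 -9.82120832e-05 -9.99999993e-01]]
```

```bash
python3 -m inch '[[-0.35,0,0.2,0,0,0.2,-1],[-0.7,0,0.4,0,0,0.4,-1],[-0.95,0,0.6,0,0,0.6,-1],[-0.95,0,0.75,0,0,0.75,-1],[-0.95,0,0.75,0,0,0.75,-1],[-0.95,0,0.75,0,0,0.75,-1]]'; python3 -c "
from h import *
o=ctrl.get_obs();print(o['ee_pos'],o['orientation'],shift([458,208,110],o['ee_pos'],o['orientation']))"
```

```text
t: 1.48
ee_pos: [407.0, 301.4, 110.7]
orientation: [2.216, 2.226, 0.001]
ft_force: [0.4, 0.2, 0.4]
width: 88.0
grasp_force: 0.0
[406.95626983 301.42300871 110.70489911] [2.21636003e+00 2.22644325e+00 9.66683283e-04] [-0.6244  0.3375  0.0046]
```

```bash
python3 -m inch '[[-0.3,0.2,0,0,0,0,-1],[-0.62,0.34,0,0,0,0,-1],[-0.62,0.34,0,0,0,0,-1],[-0.62,0.34,0,0,0,0,-1]]'; cat > look.py <<'E'
import sys
from h import *
o=ctrl.get_obs();im=ctrl.get_image("wrist")[:,:,::-1]
cv2.imwrite(f"pics/{sys.argv[1]}.png",im);np.savez(f"pics/{sys.argv[1]}.npz",p=o['ee_pos'],o=o['orientation']);print(o['ee_pos'],o['orientation'],o['t'])
E
python3 look.py w1
```

```text
t: 1.98
ee_pos: [458.3, 208.2, 111.1]
orientation: [2.22, 2.223, 0.003]
ft_force: [0.3, -0.4, 0.1]
width: 88.0
grasp_force: 0.0
[458.27549398 208.21045543 111.06871711] [2.21969041 2.22259183 0.00251374] 1.975
```

View pics/w1.png

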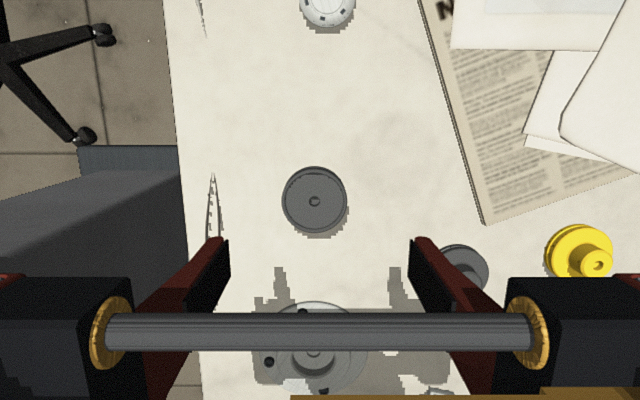

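w1 shows the die's top circle centred at about (314.5,199), about 64 px across. The back is at (328,2) and the bed's socket at (314,352).

```bash
python3 -c "
from h import *
d=np.load('pics/w1.npz');p,o=d['p'],d['o']
for n,u,v,z in [('die',314.5,199,24),('dieL',282.5,199,24),('dieR',347,199,24),('cup mark',314,201,21.5)]:
  print(n,at('wrist',u,v,z,p,o))
t=at('wrist',314.5,199,24,p,o);t[2]=8;print(shift(t,p,o))"
```

```text
die [456.1 214.   24. ]
dieL [433. 214.  24.]
dieR [479.6 214.   24. ]
cup mark [455.7 211.8  21.5]
[ 0.038  -0.0154  0.6871]
```

```bash
python3 -c "
from h import *
g=cv2.imread('pics/w1.png',0);print(g[160:242,306:312].mean(1).astype(int).tolist());print(g[198:204,276:354].mean(0).astype(int).tolist())"
```

```text
[222, 222, 221, 224, 224, 220, 166, 78, 53, 68, 92, 100, 91, 63, 70, 106, 106, 102, 105, 102, 106, 103, 104, 103, 104, 104, 103, 101, 103, 104, 104, 101, 102, 101, 104, 104, 102, 96, 88, 86, 83, 80, 83, 86, 83, 95, 104, 103, 104, 102, 101, 103, 102, 103, 103, 102, 103, 103, 103, 101, 101, 103, 104, 102, 103, 104, 103, 94, 75, 87, 95, 94, 96, 129, 129, 136, 150, 149, 178, 228, 226, 224]
[226, 226, 226, 226, 231, 160, 97, 96, 76, 69, 98, 104, 105, 104, 103, 104, 104, 106, 102, 104, 105, 104, 104, 102, 101, 105, 104, 103, 103, 102, 105, 103, 100, 66, 57, 73, 91, 94, 92, 92, 91, 89, 85, 79, 97, 104, 103, 103, 101, 104, 103, 101, 105, 103, 102, 105, 103, 102, 103, 105, 103, 104, 104, 102, 101, 104, 100, 82, 87, 94, 80, 180, 221, 224, 222, 221, 220, 220]
```

```bash
python3 -c "
from h import *
d=np.load('pics/w1.npz');p,o=d['p'],d['o']
t=at('wrist',314.2,201.2,24,p,o);print(t);t[2]=7;print(shift(t,p,o))"
python3 -m inch '[[0.026,-0.016,0.3,0,0,0,-1],[0.026,-0.016,0.55,0,0,0,-1],[0.026,-0.016,0.69,0,0,0,-1],[0.026,-0.016,0.69,0,0,0,-1],[0.026,-0.016,0.69,0,0,0,0.3],[0.026,-0.016,0.69,0,0,0,0.3],[0.026,-0.016,0.69,0,0,0,0.3],[0.026,-0.016,0.69,0,0,0,0.3]]'
```

```text
[455.9 212.3  24. ]
[ 0.0267 -0.0168  0.6938]
t: 3.02
ee_pos: [455.9, 211.4, 7.2]
orientation: [2.222, 2.221, 0.001]
ft_force: [0.4, -0.0, -1.2]
width: 51.3
grasp_force: 0.0
```

```bash
python3 -m inch '[[0,0,0,0,0,0,1],[0,0,0,0,0,0,1],[0,0,0,0,0,0,1],[0,0,0,0,0,0,1],[0,0,-0.2,0,0,0,1],[0,0,-0.5,0,0,0,1],[0,0,-0.5,0,0,0,1],[0,0,-0.5,0,0,0,1]]'
```

```text
t: 4.03
ee_pos: [455.1, 211.1, 81.2]
orientation: [-2.222, -2.221, 0.001]
ft_force: [-0.6, -0.5, -0.9]
width: 47.2
grasp_force: 30.0
```

```bash
python3 -m inch '[[-0.3,0,0,0,0,0,1],[-0.6,0,0,0,0,0,1],[-0.9,0,0,0,0,0,1],[-1,0,0,0,0,0,1]]';python3 -m inch '[[-0.26,0,0,0,0,0,1],[-0.26,0,0,0,0,0,1],[-0.26,0,0,0,0,0,1],[-0.26,0,0,0,0,0,1]]'; python3 look.py w2
```

```text
t: 4.53
ee_pos: [454.1, 59.5, 80.3]
orientation: [-2.223, -2.217, 0.004]
ft_force: [-0.3, 0.0, -0.7]
width: 47.4
grasp_force: 30.0
t: 5.03
ee_pos: [455.4, 23.3, 81.4]
orientation: [-2.22, -2.222, 0.0]
ft_force: [0.6, 1.1, -0.6]
width: 47.4
grasp_force: 30.0
[455.42983983  23.27958023  81.41682683] [-2.21989152e+00 -2.22248552e+00  3.85683371e-04] 5.025
```

View pics/w2.png

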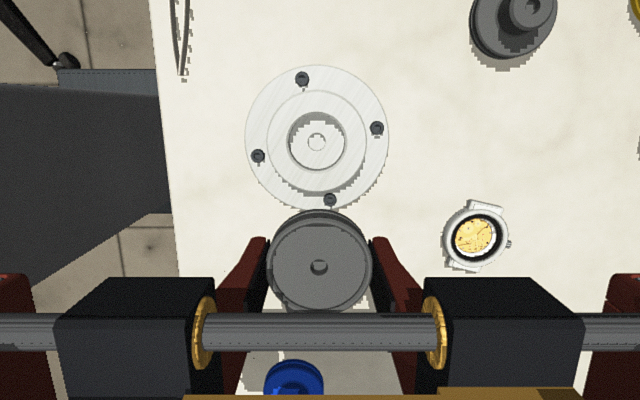

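w2: the bed's boss and socket are centred at about (316.5,141). The held die's cup mark is at (319,267). The watch is at (476,237), with lugs towards (487,206) and (462,269) and the crown at (508,243). The pusher's stem top is at (532,9).

```bash
python3 -c "
from h import *
d=np.load('pics/w2.npz');p,o=d['p'],d['o']
g=cv2.imread('pics/w2.png',0);print(g[84:200,300:304].mean(1).astype(int).tolist());print(g[139:143,240:396].mean(0).astype(int).tolist());print('die',g[205:316,298:302].mean(1).astype(int).tolist())
for n,u,v,z in [('bed',316.5,141,16),('mark',319,267,p[2]-7+21.5),('watch',476,237,12),('lug1',487,206,10),('lug2',462,269,10),('pusher',532,9,28)]:
  print(n,at('wrist',u,v,z,p,o))"
```

```text
[87, 65, 117, 202, 200, 194, 191, 197, 212, 216, 225, 233, 233, 231, 230, 230, 231, 228, 228, 228, 229, 230, 230, 230, 231, 230, 230, 231, 231, 232, 221, 184, 158, 146, 144, 140, 140, 139, 139, 135, 135, 135, 132, 169, 233, 231, 229, 230, 229, 229, 228, 228, 228, 229, 228, 228, 228, 228, 229, 229, 228, 228, 229, 228, 226, 228, 227, 227, 226, 227, 226, 226, 227, 225, 226, 226, 225, 227, 224, 204, 174, 142, 147, 178, 201, 208, 221, 225, 222, 222, 223, 222, 223, 225, 226, 227, 227, 227, 227, 227, 226, 227, 227, 225, 198, 158, 132, 130, 158, 212, 213, 214, 218, 228, 228, 228]
[232, 233, 233, 234, 209, 210, 226, 226, 228, 226, 224, 224, 225, 226, 227, 229, 228, 227, 227, 228, 228, 227, 228, 226, 224, 223, 206, 215, 230, 230, 228, 226, 227, 227, 229, 228, 226, 224, 221, 221, 224, 226, 228, 228, 229, 220, 182, 154, 110, 109, 137, 137, 143, 213, 230, 229, 227, 228, 227, 227, 229, 228, 228, 229, 229, 230, 231, 196, 151, 215, 231, 229, 230, 228, 228, 227, 227, 225, 226, 226, 228, 231, 233, 207, 177, 185, 224, 229, 227, 227, 228, 230, 228, 225, 225, 227, 229, 231, 231, 229, 229, 230, 232, 232, 
[... 248 characters left out ...]
, 234, 234]
die [228, 228, 219, 187, 190, 168, 142, 130, 66, 76, 92, 70, 54, 55, 61, 71, 96, 104, 106, 112, 111, 87, 78, 98, 114, 117, 112, 115, 111, 115, 114, 112, 115, 112, 111, 115, 114, 116, 114, 112, 116, 114, 111, 114, 113, 115, 113, 114, 114, 113, 116, 112, 115, 116, 113, 111, 114, 114, 112, 113, 111, 114, 114, 113, 112, 114, 113, 114, 116, 110, 116, 112, 113, 114, 114, 114, 113, 113, 112, 115, 114, 113, 113, 111, 114, 113, 112, 116, 113, 112, 113, 113, 110, 114, 113, 111, 113, 113, 112, 101, 70, 69, 90, 99, 92, 59, 59, 49, 40, 51, 54]
bed [454.7  72.6  16. ]
mark [456.4  23.9  95.9]
watch [564.9   6.7  12. ]
lug1 [570.7  28.4  10. ]
lug2 [558.8 -18.5  10. ]
pusher [572.2 145.1  28. ]
```

```bash
python3 -c "
from h import *
d=np.load('pics/w2.npz');p,o=d['p'],d['o']
b=at('wrist',315.8,139.5,16,p,o);h=at('wrist',319.5,265.2,p[2]+16.8,p,o);print(b,h)
t=p+b-h;t[2]=45;print(t,shift(t,p,o))
t[2]=18; print(shift(t,p,o))
a=at('wrist',487,206,10,p,o)-at('wrist',462,269,10,p,o);print('lug axis deg',np.degrees(np.arctan2(a[1],a[0])))"
```

```text
[454.3  73.5  16. ] [456.6  25.9  98.2]
[453.12983983  70.87958023  45.        ] [ 0.3173 -0.0149  0.2428]
[ 0.3173 -0.0148  0.4228]
lug axis deg 75.76271953423881
```

```bash
python3 -m inch '[[0.15,-0.013,0,0,0,0,1],[0.318,-0.013,0.1,0,0,0,1],[0.318,-0.013,0.24,0,0,0,1],[0.318,-0.013,0.3,0,0,0,1],[0.318,-0.013,0.35,0,0,0,1],[0.318,-0.013,0.38,0,0,0,1],[0.318,-0.013,0.40,0,0,0,1],[0.318,-0.013,0.41,0,0,0,1],[0.318,-0.013,0.41,0,0,0,1]]'
```

```text
t: 6.2
ee_pos: [453.7, 70.0, 20.3]
orientation: [2.222, 2.221, 0.0]
ft_force: [0.0, -0.3, -0.5]
width: 47.4
grasp_force: 30.0
```

The foot is 3 mm into the socket with no contact force. I lower a little more, release and rise.

```bash
python3 -m inch '[[0,0,0.015,0,0,0,1],[0,0,0.015,0,0,0,1],[0,0,0.015,0,0,0,0],[0,0,0.015,0,0,0,-0.5],[0,0,0.015,0,0,0,-1],[0,0,0.015,0,0,0,-1],[0,0,-0.2,0,0,0,-1],[0,0,-0.5,0,0,0,-1],[0,0,-0.6,0,0,0,-1],[0,0,-0.6,0,0,0,-1]]'; python3 -m inch '[[-0.2,0.36,0,0,0,0,-1],[-0.42,0.74,0,0,0,0,-1],[-0.42,0.74,0,0,0,0,-1],[-0.42,0.74,0,0,0,0,-1]]'; python3 look.py w3
```

```text
t: 7.45
ee_pos: [454.2, 70.1, 110.8]
orientation: [2.221, 2.22, 0.003]
ft_force: [0.2, -0.2, -1.1]
width: 87.7
grasp_force: 0.0
t: 7.95
ee_pos: [562.8, 6.9, 108.2]
orientation: [-2.22, -2.218, 0.004]
ft_force: [-1.2, 0.4, -0.5]
width: 87.9
grasp_force: 0.0
[562.80754366   6.93894235 108.20624394] [-2.22037304 -2.2184443   0.00421438] 7.95
```

View pics/w3.png

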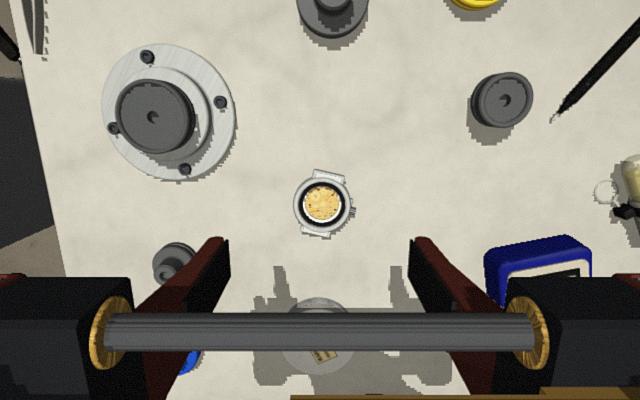

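```bash
python3 -c "
from h import *
a=cv2.imread('pics/w3.png')[150:260,265:385];cv2.imwrite('pics/c3.png',cv2.resize(a,None,fx=5,fy=5,interpolation=cv2.INTER_CUBIC))"
```

```text
(no output)
```

View pics/c3.png

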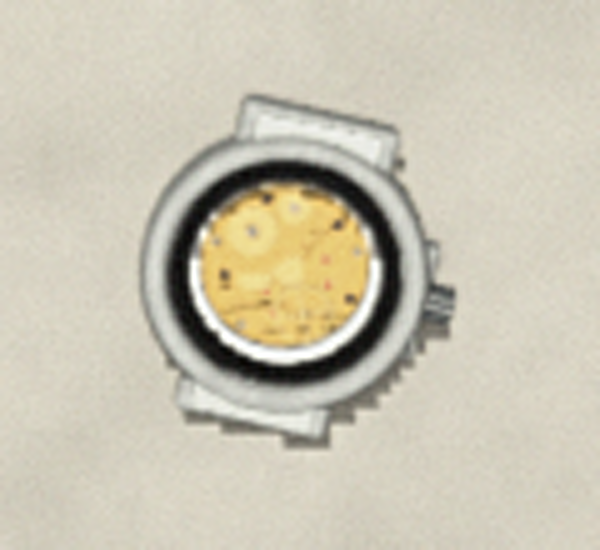

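c3: the rim centre is at crop (284,272.5), i.e. (321.8,204.5) in the picture. The lug edges slope by about 12.7°, so the lug axis lies at 77.3° in the world.

```bash
python3 -c "
from h import *
d=np.load('pics/w3.npz');p,o=d['p'],d['o']
t=at('wrist',321.8,204.5,12,p,o);print(t,'die',at('wrist',154,116,32,p,o));t[2]=60;print(shift(t,p,o))"
python3 -m inch '[[0,0,0,0,0,-0.2,-1],[0,0,0,0,0,-0.4,-1],[0,0,0,0,0,-0.6,-1],[0,0,0,0,0,-0.8,-1],[0,0,0,0,0,-0.86,-1],[0,0,0,0,0,-0.86,-1]]'
python3 -m inch '[[0,0,0,0,0,-0.2,-1],[0,0,0,0,0,-0.4,-1],[0,0,0,0,0,-0.6,-1],[0,0,0,0,0,-0.8,-1],[0,0,0,0,0,-0.86,-1],[0,0,0,0,0,-0.86,-1],[0,0,0,0,0,-0.86,-1]]'
python3 -c "
from h import *
d=np.load('pics/w3.npz');t=at('wrist',321.8,204.5,12,d['p'],d['o'])
o=ctrl.get_obs();M=R.from_rotvec(o['orientation']).as_matrix();print(np.degrees(np.arctan2(M[1,1],M[0,1])));t[2]=3;print(o['ee_pos'],shift(t,o['ee_pos'],o['orientation']))"
```

```text
[565.5   6.   12. ] die [456.1  71.3  32. ]
[-0.0063  0.0192  0.3213]
t: 8.75
ee_pos: [563.0, 7.9, 109.8]
orientation: [-1.359, -2.831, 0.001]
ft_force: [-0.2, -0.6, -0.6]
width: 87.7
grasp_force: 0.0
t: 9.62
ee_pos: [564.1, 7.3, 110.0]
orientation: [-0.346, -3.122, 0.0]
ft_force: [-0.1, -0.4, -1.0]
width: 87.8
grasp_force: 0.0
77.33491097378933
[564.10039901   7.31401312 110.04394763] [ 0.0008 -0.0071  0.7136]
```

```bash
python3 -m inch '[[0.001,-0.007,0.3,0,0,0,-1],[0.001,-0.007,0.6,0,0,0,-1],[0.001,-0.007,0.7,0,0,0,-1],[0.001,-0.007,0.712,0,0,0,-1],[0.001,-0.007,0.712,0,0,0,1],[0.001,-0.007,0.712,0,0,0,1],[0.001,-0.007,0.712,0,0,0,1],[0.001,-0.007,0.712,0,0,0,1],[0.001,-0.007,0.712,0,0,0,1],[0.001,-0.007,0.712,0,0,0,1]]'
python3 -m inch '[[0,0,0,0,0,0,1],[0,0,0,0,0,0,1],[0,0,-0.15,0,0,0,1],[0,0,-0.4,0,0,0,1],[0,0,-0.6,0,0,0,1],[0,0,-0.6,0,0,0,1],[0,0,-0.6,0,0,0,1]]'
```

```text
t: 10.88
ee_pos: [564.5, 6.0, 3.8]
orientation: [0.345, 3.122, 0.0]
ft_force: [-1.1, 0.4, 6.0]
width: 49.5
grasp_force: 30.0
t: 11.75
ee_pos: [563.5, 6.0, 92.4]
orientation: [-0.345, -3.121, 0.0]
ft_force: [0.1, 0.6, -1.6]
width: 49.5
grasp_force: 30.0
```

```bash
python3 -c "
from h import *
o=ctrl.get_obs();print(shift([505,60,85],o['ee_pos'],o['orientation']))"
```

```text
[0.4587 0.2661 0.0499]
```

```bash
python3 -m inch '[[0.2,0.13,0.02,0,0,0,1],[0.46,0.27,0.05,0,0,0,1],[0.46,0.27,0.05,0,0,0,1],[0.46,0.27,0.05,0,0,0,1],[0.46,0.27,0.05,0,0,0,1]]'; python3 look.py w4; python3 -c "
import cv2
a=cv2.imread('pics/w4.png')[50:330,170:470];cv2.imwrite('pics/c4.png',cv2.resize(a,None,fx=2.1,fy=2.1,interpolation=cv2.INTER_CUBIC))"
```

```text
t: 12.38
ee_pos: [506.6, 60.1, 85.6]
orientation: [0.346, 3.122, -0.0]
ft_force: [-0.7, -0.6, -1.7]
width: 49.3
grasp_force: 30.0
[506.59992541  60.12185569  85.60386667] [ 3.45781465e-01  3.12207550e+00 -2.03291352e-05] 12.375
```

View pics/c4.png

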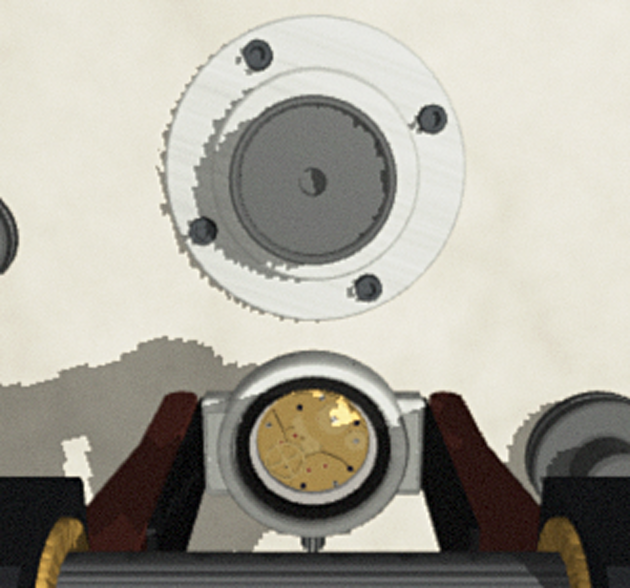

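c4: the die's rim is centred at (313,179.5) and the held watch's mouth at (313.5,447).

```bash
python3 -c "
from h import *
d=np.load('pics/w4.npz');p,o=d['p'],d['o']
b=at('wrist',319,135.5,32,p,o);h=at('wrist',319.3,262.9,p[2]+8.3,p,o);print(b,h,h-p)
for z in (50,34):
  t=p+b-h;t[2]=z;print(t,shift(t,p,o))"
```

```text
[453.8  71.1  32. ] [506.5  59.5  93.9] [-0.09992541 -0.62185569  8.29613333]
[453.89992541  71.72185569  50.        ] [ 0.3598 -0.0014  0.2372]
[453.89992541  71.72185569  34.        ] [ 0.3599 -0.0014  0.3439]
```

```bash
python3 -m inch '[[0.2,0,0,0,0,0,1],[0.36,-0.001,0.1,0,0,0,1],[0.36,-0.001,0.2,0,0,0,1],[0.36,-0.001,0.25,0,0,0,1],[0.36,-0.001,0.29,0,0,0,1],[0.36,-0.001,0.32,0,0,0,1],[0.36,-0.001,0.335,0,0,0,1],[0.36,-0.001,0.342,0,0,0,1],[0.36,-0.001,0.342,0,0,0,1]]'
```

```text
t: 13.55
ee_pos: [453.1, 72.3, 34.7]
orientation: [0.345, 3.122, 0.0]
ft_force: [-0.4, 0.3, -0.8]
width: 49.7
grasp_force: 30.0
```

```bash
python3 -m inch '[[-0.003,-0.002,0.008,0,0,0,1],[-0.003,-0.002,0.008,0,0,0,1],[-0.003,-0.002,0.008,0,0,0,0.1],[-0.003,-0.002,0.008,0,0,0,-0.2],[-0.003,-0.002,0.008,0,0,0,-1],[-0.003,-0.002,0.008,0,0,0,-1],[-0.003,-0.002,-0.2,0,0,0,-1],[0,0,-0.5,0,0,0,-1],[0,0,-0.5,0,0,0,-1]]'; python3 -m inch '[[0,0.4,0,0,0,0,-1],[0,0.8,0,0,0,0,-1],[0,1,0,0,0,0,-1],[0,1,0,0,0,0,-1]]'; python3 -c "
from h import *
o=ctrl.get_obs();print(o['ee_pos'],shift([466,346,110],o['ee_pos'],o['orientation']))"
```

```text
t: 14.68
ee_pos: [455.1, 72.6, 112.2]
orientation: [0.344, 3.117, 0.002]
ft_force: [-0.5, -0.5, 0.4]
width: 87.6
grasp_force: 0.0
t: 15.18
ee_pos: [485.6, 220.2, 108.6]
orientation: [-0.34, -3.123, 0.0]
ft_force: [0.7, -0.8, 0.3]
width: 87.5
grasp_force: 0.0
[485.57096736 220.16427535 108.56907046] [ 0.3081  0.7911 -0.0096]
```

```bash
python3 -m inch '[[0.15,0.4,0,0,0,0,-1],[0.31,0.79,0,0,0,0,-1],[0.31,0.79,0,0,0,0,-1],[0.31,0.79,0,0,0,0,-1]]';  python3 look.py w5; python3 -c "
import cv2
a=cv2.imread('pics/w5.png')[120:280,220:420];cv2.imwrite('pics/c5.png',cv2.resize(a,None,fx=3,fy=3,interpolation=cv2.INTER_CUBIC))"
```

```text
t: 15.68
ee_pos: [465.5, 342.9, 108.7]
orientation: [-0.344, -3.121, 0.003]
ft_force: [-0.0, -0.0, 0.2]
width: 87.7
grasp_force: 0.0
[465.46782051 342.87881141 108.74439903] [-3.44285774e-01 -3.12124531e+00  2.70530097e-03] 15.675
```

View pics/c5.png

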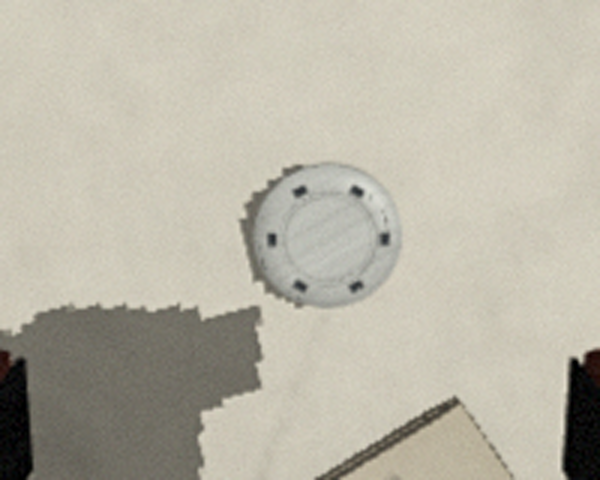

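c5: the back's ring is centred at crop (328,238.5), i.e. (329.3,199.5) in the picture. The newspaper's corner is clear of the fingers.

```bash
python3 -c "
from h import *
d=np.load('pics/w5.npz');p,o=d['p'],d['o']
t=at('wrist',329.3,199.5,8,p,o);print(t);t[2]=3.5;print(shift(t,p,o))"
```

```text
[464.8 350.    8. ]
[0.0138 0.0467 0.7016]
```

```bash
python3 -m inch '[[0.014,0.047,0.3,0,0,0,-1],[0.014,0.047,0.6,0,0,0,-1],[0.014,0.047,0.69,0,0,0,-1],[0.014,0.047,0.70,0,0,0,-1],[0.014,0.047,0.70,0,0,0,1],[0.014,0.047,0.70,0,0,0,1],[0.014,0.047,0.70,0,0,0,1],[0.014,0.047,0.70,0,0,0,1],[0.014,0.047,0.70,0,0,0,1],[0.014,0.047,0.70,0,0,0,1]]'
python3 -m inch '[[0,0,0,0,0,0,1],[0,0,0,0,0,0,1],[0,0,0,0,0,0,1],[0,0,0,0,0,0,1]]'
```

```text
t: 16.98
ee_pos: [465.6, 351.8, 4.6]
orientation: [0.345, 3.123, 0.0]
ft_force: [0.2, 0.6, 1.6]
width: 35.6
grasp_force: 30.0
t: 17.48
ee_pos: [465.7, 351.8, 4.6]
orientation: [0.345, 3.123, 0.0]
ft_force: [-0.9, 1.2, 2.2]
width: 35.6
grasp_force: 30.0
```

Width 35.6 mm means the pads are on the bevel, so I re-grip 2 mm lower.

```bash
python3 -m inch '[[0,0,0,0,0,0,-0.2],[0,0,0,0,0,0,-0.2],[0,0,0.014,0,0,0,-0.2],[0,0,0.016,0,0,0,1],[0,0,0.016,0,0,0,1],[0,0,0.016,0,0,0,1],[0,0,0.016,0,0,0,1],[0,0,0.016,0,0,0,1],[0,0,0.016,0,0,0,1],[0,0,0.016,0,0,0,1]]'
```

```text
t: 18.73
ee_pos: [465.7, 351.8, 2.2]
orientation: [0.345, 3.123, 0.0]
ft_force: [0.4, -0.1, -0.6]
width: 36.1
grasp_force: 30.0
```

```bash
python3 -m inch '[[0,0,-0.1,0,0,0,1],[0,0,-0.3,0,0,0,1],[0,0,-0.6,0,0,0,1],[0,0,-0.6,0,0,0,1],[0,-0.4,-0.6,0,0,0,1],[0,-0.8,-0.6,0,0,0,1],[0,-1,-0.6,0,0,0,1],[0,-1,-0.6,0,0,0,1]]'; python3 -c "
from h import *
o=ctrl.get_obs();print(o['ee_pos'],shift([505,60,95],o['ee_pos'],o['orientation']))"
```

```text
t: 19.73
ee_pos: [431.9, 203.6, 92.0]
orientation: [-0.349, -3.121, 0.001]
ft_force: [0.7, 0.3, -1.6]
width: 35.7
grasp_force: 30.0
[431.88078125 203.62196414  92.00882091] [-0.6868 -0.8263 -0.02  ]
```

```bash
python3 -m inch '[[-0.25,-0.3,0,0,0,0,1],[-0.5,-0.6,-0.02,0,0,0,1],[-0.69,-0.83,-0.02,0,0,0,1],[-0.69,-0.83,-0.02,0,0,0,1],[-0.69,-0.83,-0.02,0,0,0,1],[-0.69,-0.83,-0.02,0,0,0,1]]'; python3 look.py w6; python3 -c "
import cv2
a=cv2.imread('pics/w6.png')[50:330,170:470];cv2.imwrite('pics/c6.png',cv2.resize(a,None,fx=2.1,fy=2.1,interpolation=cv2.INTER_CUBIC))"
```

```text
t: 20.48
ee_pos: [506.2, 62.7, 95.0]
orientation: [-0.342, -3.122, 0.0]
ft_force: [-0.2, 0.1, -0.7]
width: 35.8
grasp_force: 30.0
[506.20839203  62.66256453  94.99106883] [-3.42016853e-01 -3.12222704e+00  6.35608834e-06] 20.475
```

View pics/c6.png

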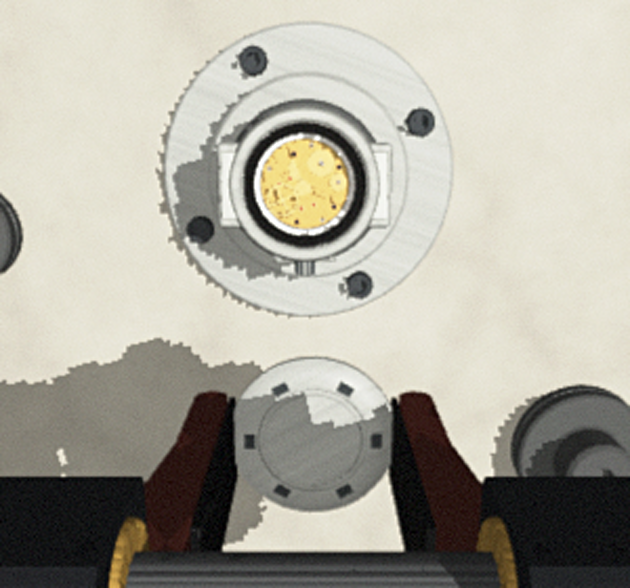

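c6: the watch sits level in the die, its mouth at (305.3,183). The held back's centre is at (313.3,440).

```bash
python3 -c "
from h import *
d=np.load('pics/w6.npz');p,o=d['p'],d['o']
b=at('wrist',315.4,137.1,41.5,p,o);h=at('wrist',319.2,259.5,p[2]+5.7,p,o);print(b,h,h-p)
for z in (50,43.5):
  t=p+b-h;t[2]=z;print(t,shift(t,p,o))"
```

```text
[453.8  71.2  41.5] [505.5  62.1 100.7] [-0.70839203 -0.56256453  5.70893117]
[454.50839203  71.76256453  50.        ] [ 0.3494 -0.0154  0.3002]
[454.50839203  71.76256453  43.5       ] [ 0.3494 -0.0154  0.3435]
```

```bash
python3 -m inch '[[0.2,0,0,0,0,0,1],[0.349,-0.015,0.1,0,0,0,1],[0.349,-0.015,0.2,0,0,0,1],[0.349,-0.015,0.25,0,0,0,1],[0.349,-0.015,0.29,0,0,0,1],[0.349,-0.015,0.31,0,0,0,1],[0.349,-0.015,0.325,0,0,0,1],[0.349,-0.015,0.335,0,0,0,1],[0.349,-0.015,0.342,0,0,0,1],[0.349,-0.015,0.342,0,0,0,1]]'
```

```text
t: 21.78
ee_pos: [455.2, 70.5, 44.0]
orientation: [0.345, 3.122, 0.0]
ft_force: [0.3, 0.5, -0.0]
width: 36.1
grasp_force: 30.0
```

```bash
python3 -m inch '[[0.002,0.005,0,0,0,0,1],[0.002,0.005,0.007,0,0,0,1],[0.002,0.005,0.007,0,0,0,1]]'
```

```text
t: 22.15
ee_pos: [455.0, 71.3, 42.8]
orientation: [-0.345, -3.123, 0.0]
ft_force: [0.3, -0.2, -0.2]
width: 35.5
grasp_force: 30.0
```

```bash
python3 -m inch '[[0,0,0,0,0,0,0.1],[0,0,0,0,0,0,0],[0,0,0,0,0,0,-0.4],[0,0,0,0,0,0,-1],[0,0,0,0,0,0,-1],[0,0,-0.2,0,0,0,-1],[0,0,-0.45,0,0,0,-1],[0,0,-0.45,0,0,0,-1]]'; python3 -c "
from h import *
o=ctrl.get_obs();print(o['ee_pos'],shift([572,143,110],o['ee_pos'],o['orientation']))"
```

```text
t: 23.15
ee_pos: [456.9, 71.5, 112.4]
orientation: [0.344, 3.118, 0.002]
ft_force: [-0.4, -0.3, -0.7]
width: 87.8
grasp_force: 0.0
[456.86084345  71.54635032 112.41520825] [-0.645   0.6324  0.0202]
```

```bash
python3 -m inch '[[-0.3,0.3,0,0,0,0,-1],[-0.645,0.63,0.02,0,0,0,-1],[-0.645,0.63,0.02,0,0,0,-1],[-0.645,0.63,0.02,0,0,0,-1]]';  python3 look.py w7
```

```text
t: 23.65
ee_pos: [569.0, 142.3, 105.8]
orientation: [-0.344, -3.12, 0.001]
ft_force: [0.0, 0.0, 0.3]
width: 87.9
grasp_force: 0.0
[569.03533159 142.31680383 105.80840105] [-3.43634368e-01 -3.12026308e+00  1.48612327e-03] 23.65
```

View pics/w7.png

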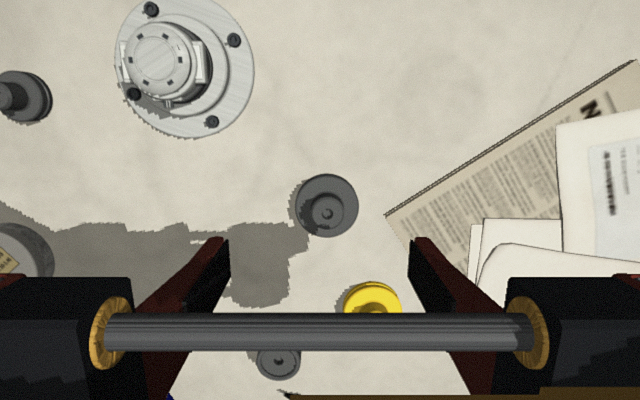

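w7: the back lies in the case. The pusher's body is centred at (326.5,205) and its stem top at (328,213). The newspaper corner is at (387,214) but is low.

```bash
python3 -c "
from h import *
d=np.load('pics/w7.npz');p,o=d['p'],d['o']
print(at('wrist',326.5,205,12,p,o));t=at('wrist',328,212.5,28,p,o);print(t)
t=(t+at('wrist',326.5,205,12,p,o))/2;t[2]=14.5;print(t,shift(t,p,o))"
```

```text
[570.2 146.8  12. ]
[571.4 147.3  28. ]
[570.8  147.05  14.5 ] [-0.006   0.0341  0.6087]
```

```bash
python3 -m inch '[[-0.006,0.034,0.3,0,0,0,-1],[-0.006,0.034,0.55,0,0,0,-1],[-0.006,0.034,0.605,0,0,0,-1],[-0.006,0.034,0.605,0,0,0,1],[-0.006,0.034,0.605,0,0,0,1],[-0.006,0.034,0.605,0,0,0,1],[-0.006,0.034,0.605,0,0,0,1],[-0.006,0.034,0.605,0,0,0,1],[-0.006,0.034,0.605,0,0,0,1],[-0.006,0.034,0.605,0,0,0,1]]'
python3 -m inch '[[0,0,0,0,0,0,1],[0,0,0,0,0,0,1],[0,0,0,0,0,0,1],[0,0,-0.1,0,0,0,1],[0,0,-0.3,0,0,0,1],[0,0,-0.57,0,0,0,1],[0,0,-0.57,0,0,0,1]]'; python3 -c "
from h import *
o=ctrl.get_obs();print(o['ee_pos'],shift([510,60,105],o['ee_pos'],o['orientation']))"
```

```text
t: 24.95
ee_pos: [572.1, 147.2, 16.6]
orientation: [-0.345, -3.123, -0.0]
ft_force: [-0.6, 0.0, 1.6]
width: 23.2
grasp_force: 30.0
t: 25.82
ee_pos: [574.5, 147.7, 105.9]
orientation: [0.344, 3.116, 0.003]
ft_force: [1.6, 0.7, -1.0]
width: 22.9
grasp_force: 30.0
[574.48730628 147.73279476 105.87898885] [ 0.2919 -0.6646  0.0022]
```

```bash
python3 -m inch '[[0.15,-0.35,0,0,0,0,1],[0.29,-0.66,0,0,0,0,1],[0.29,-0.66,0,0,0,0,1],[0.29,-0.66,0,0,0,0,1],[0.29,-0.66,0,0,0,0,1]]'; python3 look.py w8; python3 -c "
import cv2
a=cv2.imread('pics/w8.png')[50:330,170:470];cv2.imwrite('pics/c8.png',cv2.resize(a,None,fx=2.1,fy=2.1,interpolation=cv2.INTER_CUBIC))"
```

```text
t: 26.45
ee_pos: [509.0, 60.8, 102.0]
orientation: [0.344, 3.122, 0.0]
ft_force: [-1.2, -0.5, -1.2]
width: 23.4
grasp_force: 30.0
[508.97095618  60.77755272 102.03009929] [3.43656872e-01 3.12195782e+00 3.87385516e-04] 26.45
```

View pics/c8.png

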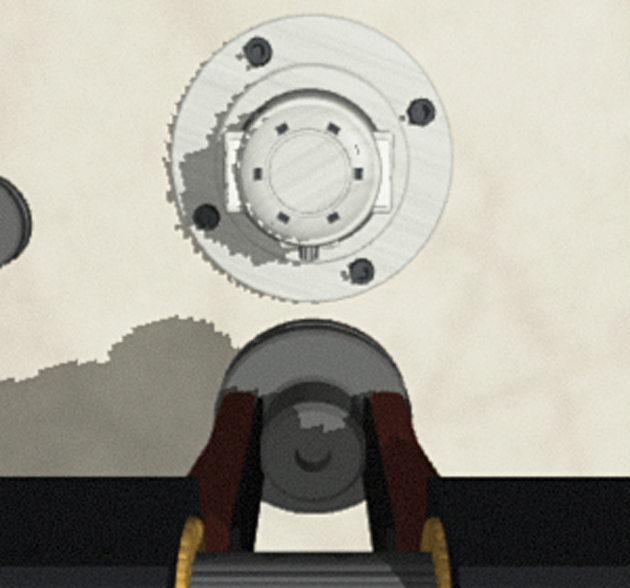

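c8: the back's notch ring is centred at (308.5,172.7) and the held stem's top at about (313,459).

```bash
python3 -c "
from h import *
d=np.load('pics/w8.npz');p,o=d['p'],d['o']
b=at('wrist',316.9,132.2,47.5,p,o);h=at('wrist',319.0,268.6,p[2]+12,p,o);print(b,h,h-p)
for z in (70,62.5):
  t=p+b-h;t[2]=z;print(t,shift(t,p,o))
t=b.copy();t[2]=62.5;print(shift(t,p,o))"
```

```text
[454.1  70.8  47.5] [509.9  59.8 114. ] [ 0.92904382 -0.97755272 11.96990071]
[453.17095618  71.77755272  70.        ] [ 0.3792 -0.0094  0.2132]
[453.17095618  71.77755272  62.5       ] [ 0.3792 -0.0094  0.2632]
[ 0.3718 -0.0144  0.2633]
```

```bash
python3 -m inch '[[0.2,0,0,0,0,0,1],[0.376,-0.011,0.1,0,0,0,1],[0.376,-0.011,0.16,0,0,0,1],[0.376,-0.011,0.2,0,0,0,1],[0.376,-0.011,0.22,0,0,0,1],[0.376,-0.011,0.24,0,0,0,1],[0.376,-0.011,0.25,0,0,0,1],[0.376,-0.011,0.26,0,0,0,1],[0.376,-0.011,0.26,0,0,0,1]]'
```

```text
t: 27.62
ee_pos: [452.7, 70.7, 63.1]
orientation: [0.345, 3.123, 0.0]
ft_force: [0.6, 0.1, -0.4]
width: 23.1
grasp_force: 30.0
```

```bash
python3 -m inch '[[-0.004,0.003,0,0,0,0,1],[-0.004,0.003,0.007,0,0,0,1],[-0.004,0.003,0.007,0,0,0,1],[-0.004,0.003,0.014,0,0,0,1],[-0.004,0.003,0.014,0,0,0,1]]'; python3 -m inch '[[0,0,0.007,0,0,0,1],[0,0,0.007,0,0,0,1]]'
```

```text
t: 28.25
ee_pos: [453.4, 71.1, 61.2]
orientation: [0.345, 3.122, 0.0]
ft_force: [-1.6, -0.8, 4.6]
width: 23.1
grasp_force: 30.0
t: 28.5
ee_pos: [453.4, 71.1, 60.2]
orientation: [0.345, 3.122, 0.0]
ft_force: [-1.2, -0.3, 4.6]
width: 23.1
grasp_force: 30.0
```

```bash
python3 -m inch '[[0,0,0.007,0,0,0,1],[0,0,0.007,0,0,0,1]]'; python3 -m inch '[[0,0,0.007,0,0,0,1],[0,0,0.007,0,0,0,1]]'; python3 -m inch '[[0,0,0.007,0,0,0,1],[0,0,0.007,0,0,0,1]]'
```

```text
t: 28.75
ee_pos: [453.5, 71.1, 59.4]
orientation: [0.345, 3.122, 0.0]
ft_force: [-2.5, -0.7, 8.2]
width: 23.5
grasp_force: 30.0
t: 29.0
ee_pos: [453.7, 71.1, 59.2]
orientation: [0.345, 3.122, 0.0]
ft_force: [-5.0, -0.9, 21.9]
width: 22.9
grasp_force: 30.0
t: 29.25
ee_pos: [454.0, 71.1, 58.8]
orientation: [0.344, 3.121, 0.0]
ft_force: [-5.9, -2.1, 30.4]
width: 23.1
grasp_force: 30.0
```

```bash
python3 -m inch '[[0,0,-0.014,0,0,0,1],[0,0,-0.014,0,0,0,0.4],[0,0,-0.014,0,0,0,0],[0,0,-0.014,0,0,0,0],[0,0,-0.1,0,0,0,0],[0,0,-0.25,0,0,0,0],[0,0,-0.25,0,0,0,1],[0,0,-0.25,0,0,0,1],[0,0,-0.25,0,0,0,1],[0,0,-0.25,0,0,0,1]]';python3 -m inch '[[0,0,0,0,0,0,1],[0,0,0,0,0,0,1],[0,0,0.04,0,0,0,1],[0,0,0.08,0,0,0,1],[0,0,0.11,0,0,0,1],[0,0,0.14,0,0,0,1],[0,0,0.14,0,0,0,1]]'
```

```text
t: 30.5
ee_pos: [453.0, 71.0, 93.8]
orientation: [-0.345, -3.122, 0.0]
ft_force: [0.2, 0.2, 0.4]
width: 7.6
grasp_force: 0.0
t: 31.38
ee_pos: [453.0, 71.0, 72.9]
orientation: [-0.345, -3.122, 0.0]
ft_force: [-0.4, -0.0, 0.1]
width: 0.4
grasp_force: 0.0
```

```bash
python3 -m inch '[[0,0,0.01,0,0,0,1],[0,0,0.01,0,0,0,1]]'; python3 -m inch '[[0,0,0.01,0,0,0,1],[0,0,0.01,0,0,0,1]]'; python3 -m inch '[[0,0,0.013,0,0,0,1],[0,0,0.013,0,0,0,1]]'
```

```text
t: 31.62
ee_pos: [453.3, 71.1, 71.8]
orientation: [0.345, 3.123, 0.0]
ft_force: [-0.4, 0.4, -0.0]
width: 0.5
grasp_force: 0.0
t: 31.88
ee_pos: [453.7, 71.1, 71.2]
orientation: [0.345, 3.122, 0.0]
ft_force: [-2.4, -0.5, 11.6]
width: 0.2
grasp_force: 5.9
t: 32.12
ee_pos: [454.1, 71.2, 70.8]
orientation: [0.344, 3.121, 0.001]
ft_force: [-8.1, -2.4, 37.3]
width: 0.9
grasp_force: 18.2
```

The stem top is at 71 mm and stiff under 37 N, so the back is home. I retreat and verify.

```bash
python3 -m inch '[[0,0,-0.02,0,0,0,1],[0,0,-0.2,0,0,0,1],[0,0,-0.5,0,0,0,1],[0,0,-0.9,0,0,0,1],[-0.4,0,-0.9,0,0,0,1],[-0.7,0,-0.9,0,0,0,1],[-0.7,0,-0.9,0,0,0,1],[-0.7,0,-0.9,0,0,0,1]]'; python3 look.py w9; python3 -c "
from h import *
s=ctrl.get_image('scene')[:,:,::-1][190:290,190:330]
w=cv2.imread('pics/w9.png')
cv2.imwrite('pics/c9.png',np.vstack([cv2.resize(s,(490,350),interpolation=cv2.INTER_CUBIC)[:,:],cv2.resize(w[:240,120:520],(490,250))]))"
```

```text
t: 33.12
ee_pos: [554.4, 48.2, 202.5]
orientation: [-0.345, -3.12, 0.0]
ft_force: [-0.5, -0.4, -0.5]
width: 0.8
grasp_force: 0.0
[554.42547187  48.17696135 202.54689608] [-3.44914884e-01 -3.12030310e+00  4.91868190e-04] 33.125
```

View pics/c9.png

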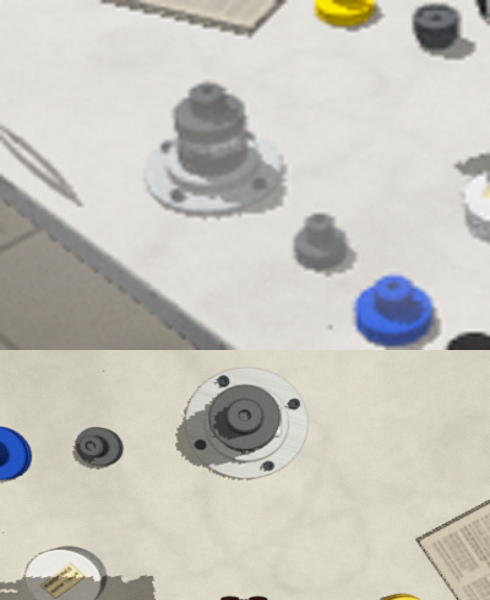

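The stack stands straight and level, the robot is clear of it, and the small parts have not moved. I hand in.

```bash
python3 -c "
from workcell import ctrl
print(ctrl.close_job())"
```

```text
the job is handed in; nothing more can be done
None
```

The watch is closed and the job handed in at about 33 s: die, watch, back and large pusher are stacked in the bed, the back pressed home under 37 N, small die and pusher untouched; no verdict was returned.

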